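# Fit the notched scraper blade to the lamp-arm scraping jig

### The job

Fit the notched scraper blade into the scraping jig: lay it gently on the seat between the cheeks, notch end towards the locating pin, slide it in under the pin's head, feel for the pin and press the blade home against it with a firm but gentle push (about 5 to 12 N for a moment; more than 20 N damages the pin). Then swing the keeper right across the blade with the blade still fully home, and leave the plain blade and the other things where they are.

Things in the scene. Friction and masses are not known exactly. Their poses are not given: they have to be found in the camera images.
- blade: notched scraper blade, loose flat steel plate 120 x 44 x 5 mm, 220 g. Origin: centre of its underside; x along it to the notched end, z up. In its middle an upright wooden grip, 28 mm (x) by 12 mm (y), top 37 mm above the underside: pinch it across y. Notch 11 mm wide, open at the end x = +60 mm, flat bottom at x = +28 mm; its mouth flares to 23 mm over the last 10 mm. Cutting edge at -x
- notch (a point): point of the blade's underside, 32 mm from its origin towards the notch, where the pin's axis stands when the blade is home; axes as the blade's
- jig: scraping jig, fixed: level aluminium seat, 66 mm wide, x = -105 to +105 mm, 20 mm above the bench. Origin at bench height under the seat's middle line; x along the seat towards the pin, z up. Two cheeks (x = -75 to +15 mm), 6 mm above the seat, leave a channel 52 mm wide for the blade. With the blade home its x points as the jig's x
- pin: slide of the locating pin, on the seat's middle line. Origin: on the seat, at mid-setting. The rigid pin is locked up to 10 mm before or beyond it along the jig's x; where is not reported: feel for it. Shank diameter 8 mm; its head, diameter 16 mm, is 8 to 12 mm above the seat on an arm from a block behind: slide the blade in under it. Home: notch bottom on the shank
- keeper (a joint): angle of the keeper, a flat steel bar 13 mm wide on an upright pivot beside the channel, underside 8 mm above the seat (3 mm above the blade). 0 = open, pointing along the jig's -x; 1.571 = its stop, right across the blade, pointing along the jig's -y (anticlockwise from above). Starts at 0 to 0.25, stays where left; the knob needs about 1 N
- keeper_pivot (a point): point on the keeper's vertical pivot axis, 27 mm above the bench; in the jig's frame at x = -40 mm, y = +58 mm; its foot block, 32 x 46 mm, is 27 mm high
- keeper_knob (a point): top centre of the keeper's round upright knob: diameter 16 mm, standing from 36 to 67 mm above the bench, 62 mm from the pivot axis; pinch it from above and carry it in an arc about the pivot
- plain_blade: a bystander: same plate and grip, but with no notch; leave it alone
- shade: a bystander: conical lamp shade standing on its wide end, 90 mm across, 75 mm high
- strips: a bystander: small stack of wooden strips 130 mm long, 18 mm high
- feeler (a joint): travel (m) of a light brass feeler on the pin's block (16 x 50 mm, 16 mm high, its near face 34 mm behind the pin's axis). 15 mm to the side of the middle line, it is pushed back by one prong of the notch: 0 = free, about 0.004 when the blade is home, whatever the pin's setting; its spring pushes with only 0.3 N
Mind the look-alikes: they are no part of the job. Leave any green look-alike of the blade alone.

How it is judged (in metres and radians):
On the way, in this order (a step that is already met when the one before it is completed fails the run):
1. the blade is pressed home against the pin, flat on the seat, with at least 3 N (value of joint feeler between 0.0022 and 0.0065 m and x of notch in the frame of pin between -0.013 and 0.013 m and y of notch in the frame of pin between -0.003 and 0.003 m and z of notch in the frame of pin between -0.002 and 0.0015 m and angle between the x axis of blade and the x axis of jig, either way round below 0.12 rad and angle between blade's own z axis and vertical below 0.06 rad and contact force between blade and pin above 3 N), for 0.2 s.
2. then the keeper is swung across the blade (value of joint keeper above 1.35 rad), for 0.2 s.
At the end, for the whole second after the job is handed in: the blade lies flat on the jig's seat (within 1.5 mm), in line with it (0.12 rad, 3 mm across), its notch home on the pin (feeler pushed back by 2.2 to 6.5 mm, so within about 2 mm of the pin), at rest, and the keeper stands across it (beyond 1.35 rad) (value of joint feeler between 0.0022 and 0.0065 m and x of notch in the frame of pin between -0.013 and 0.013 m and y of notch in the frame of pin between -0.003 and 0.003 m and z of notch in the frame of pin between -0.002 and 0.0015 m and angle between the x axis of blade and the x axis of jig, either way round below 0.12 rad and angle between blade's own z axis and vertical below 0.06 rad and linear speed of blade below 0.01 m/s and value of joint keeper above 1.35 rad); the robot touches nothing.
It fails at once if the blade pushes on the pin with more than 20 N (contact force between blade and pin above 20 N).
It fails at once if the blade is dropped or slammed on the jig with more than 120 N (contact force between blade and jig above 120 N).
It fails at once if a bystander is moved more than 20 mm (distance of any of plain_blade, shade, strips from where it was at the start of the episode above 0.02 m).
It also fails if it takes over 61 s, if anything falls off the work surface, if the arm or the gripper's body presses on something with over 40 N, if the wrist force passes 120 N, or if a joint passes its speed limit or range.

### The arm

A 6-joint arm with a two-finger parallel gripper is mounted at the origin on the work surface. World frame = base frame: x ahead of the robot, y to its left, z up, the work surface at z = 0. Lengths are in mm, angles in rad, forces in N, time in s.
With the tool pointing down it reaches from about 350 to 975 mm from the base axis. Payload 7.1 kg.
Tool frame: the origin (TCP) lies at the very end of the fingers, on their centre line; the grasp point (between the pads) lies 19 mm behind it (ctrl.pinch_z is the distance from the TCP to the grasp point, in mm); z points along the fingers, y is the direction in which the jaws open and shut (so a half turn about z gives the same grasp; the last joint's range is limited). The gripper opens to 88 mm and grips with 3 to 60 N. Pads are 20 mm wide; open, the fingers measure 115 mm over their backs; the gripper's body (75 mm by 178 mm) begins 61 mm behind the grasp point.
Start: joints at [-1.291, 0.423, 1.63, -0, 1.089, -0.019], TCP at [184.001, -597.284, 222.675] pointing down, gripper open.
Joint ranges: [-3, 3], [-0.9, 2.11], [0.09, 2.58], [-1.31, 4.45], [0.11, 2.69], [-2.54, 2.54]. Speed limits (rad/s): [2.39, 2.39, 3.01, 3.14, 3.14, 3.14].

### API

Orientations are given as a rotation vector (axis times angle).
In Python, from workcell import ctrl gives the robot as it stands.
- The arm moves only by the shell command python3 -m inch 'ROWS' [OPENING]. ROWS is JSON, a list of rows, each an object with "xyz": the shift along the tool's x, y, z in cm, a list of three; "spin": the turn about the tool's z in degrees. A call has 1 to 20 rows; each row is the pose to reach, as a shift and turn from the pose measured when the call began, along the tool's axes at that moment; what a row does not reach only later rows make up. A row lasts 1/10 s, in which the tool goes at most 50 mm and 8.59 degrees, less where a joint would pass 70% of its speed; a pose out of reach is approached as far as the arm can. A call with a gripper value outside its range is refused whole. OPENING is the closure, from 0 (fully open) to 1 (shut), set as the call begins (- or left out, the last holds). The fingers move at their own pace and stop on an object; the grip force is fixed at half the most. Time passes only in rows, so rows that repeat a pose let the fingers close. It gives the time, the measured TCP pose, the force and the opening at its end, in the units of the state.
- ctrl.get_obs(): the state, without advancing time (a new reading comes with each control period).
- ctrl.get_image(name): name is "scene" or "top" or "wrist"; returns the picture (400x640x3 uint8, red, green, blue); there is no depth.
- ctrl.camera_info(name): a dict with "camera_matrix" (3x3 intrinsics, pixels), "R" (3x3) and "t" (3): a world point X has camera coordinates R X + t; the wrist camera has in their place "hand_eye" (4x4, takes a point from camera to tool coordinates, whose origin is the TCP and whose axes are the flange's). Camera axes: x right, y down, z forward; pixel columns grow to the right and rows downward; lengths in mm; the calibration is good to about 2 mm. A picture is of the moment at which its call begins: read the wrist's pose just before it. camera_info takes no time and is no camera call.
- ctrl.close_job(): hands the job in, once; it reports no verdict.
The state is a dict: "t": time; "qpos": joint angles; "qvel": joint speeds; "joint_torque": joint torques, N m; "ee_pos": TCP position; "orientation": TCP orientation; "ft_force": force on the tool from outside, world axes, zero at the start; "moment": the same for the moment, N m; "width": finger opening in mm.
Only numpy, scipy, OpenCV 4.12 (cv2) and the standard library are available. Lean on these libraries where they do the work, as an engineer would, in place of code of your own. Each camera call takes 0.05 s, during which the arm holds its last target. There are 200 camera calls.

## Working session

There is one attempt and no reset: what is moved stays moved. The work goes in short steps, Python scripts to look and compute and a shell command to move; the robot and the scene stay as the last step left them, time stands still between calls to the robot, and variables do not carry over. Pictures are saved under pics/ and viewed, about 8 in all and at most 12, crops included, and the job is handed in when it is done.

```bash
mkdir -p pics; ls; cat > h.py <<'E'
import numpy as np, cv2
from workcell import ctrl
from scipy.spatial.transform import Rotation as Ro
def snap(n,fn):
    o=ctrl.get_obs(); im=ctrl.get_image(n); cv2.imwrite('pics/'+fn,im[:,:,::-1]); return im,o
def ray(n,uv,z,o=None):
    c=ctrl.camera_info(n); K=np.array(c['camera_matrix'])
    d=np.linalg.inv(K)@np.array([uv[0],uv[1],1.])
    if n=='wrist':
        H=np.array(c['hand_eye']); R=Ro.from_rotvec(o['orientation']).as_matrix()
        p=R@H[:3,3]+np.array(o['ee_pos']); d=R@H[:3,:3]@d
    else:
        R=np.array(c['R']); p=-R.T@np.array(c['t']); d=R.T@d
    return p+d*(z-p[2])/d[2]
def proj(n,X,o=None):
    c=ctrl.camera_info(n); K=np.array(c['camera_matrix']); X=np.array(X,float)
    if n=='wrist':
        H=np.array(c['hand_eye']); R=Ro.from_rotvec(o['orientation']).as_matrix()
        x=H[:3,:3].T@(R.T@(X-np.array(o['ee_pos']))-H[:3,3])
    else: x=np.array(c['R'])@X+np.array(c['t'])
    x=K@x; return x[:2]/x[2]
E
python3 - <<'E'
from h import *
a,o=snap('top','top0.png'); b,_=snap('scene','scene0.png')
print(o)
for n in('top','scene'):
  c=ctrl.camera_info(n);print(n,c['camera_matrix'],-np.array(c['R']).T@np.array(c['t']))
print(ctrl.camera_info('wrist'))
E
```

```text
pics
{'t': 0.0, 'qpos': array([-1.29099793e+00,  4.23828730e-01,  1.63066929e+00,  3.88988187e-06,
        1.08861074e+00, -1.89904797e-02]), 'qvel': array([ 0.00157721,  0.00044005, -0.00107145, -0.00181507,  0.0004487 ,
        0.00022711]), 'joint_torque': array([-7.81182134e-04, -5.44610167e+01, -2.73664784e+01,  6.44418737e-02,
        2.28663313e-02, -8.43858470e-05]), 'ee_pos': array([ 183.85641078, -596.77088114,  221.91739995]), 'orientation': array([-3.10511316e+00, -4.67365976e-01,  3.04165215e-04]), 'ft_force': array([-0.06545293, -0.45152035,  0.09804791]), 'moment': array([0.01427468, 0.00559001, 0.06182588]), 'width': 87.69189101289338}
top [[425.66441298   0.         319.88830571]
 [  0.         425.66441298 196.4015841 ]
 [  0.           0.           1.        ]] [ 496.21301047  -10.37104052 1008.4774274 ]
scene [[494.85808225   0.         320.06957746]
 [  0.         494.85808225 205.66460557]
 [  0.           0.           1.        ]] [1601.18874412  -92.22829444  844.8245445 ]
{'camera_matrix': array([[302.04488046,   0.        , 320.7610338 ],
       [  0.        , 302.04488046, 194.38434984],
       [  0.        ,   0.        ,   1.        ]]), 'hand_eye': array([[ 1.06808277e-04, -9.66137185e-01, -2.58028929e-01,
         7.02550011e+01],
       [ 9.99999988e-01,  7.48944495e-05,  1.33512016e-04,
        -6.35839413e-01],
       [-1.09665989e-04, -2.58028941e-01,  9.66137182e-01,
        -1.61711077e+02],
       [ 0.00000000e+00,  0.00000000e+00,  0.00000000e+00,
         1.00000000e+00]])}
```

View pics/top0.png

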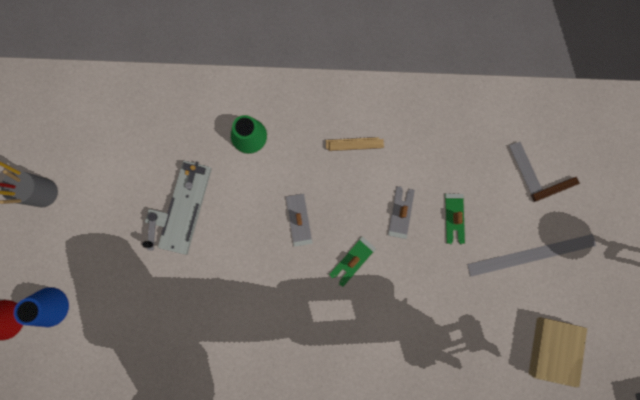

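View pics/scene0.png

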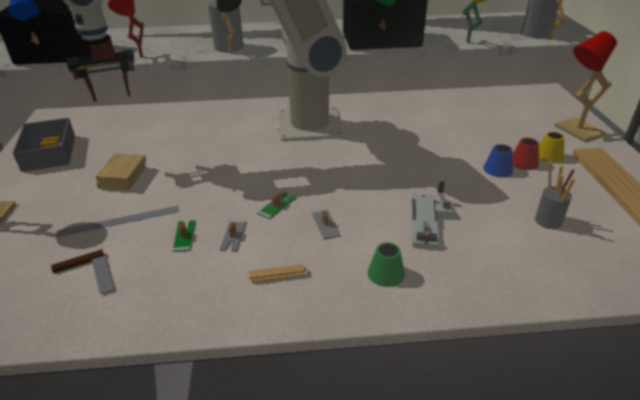

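Top view: candidates for the blade are grey notched (402,211), grey plain (299,218) and green notched (351,262) and (455,217). The choice is (402,211), with its notch pointing up. The jig is at (183,210) with its pin at the top (193,168). I'll check these in one close crop.

```bash
python3 - <<'E'
from h import *
a=cv2.imread('pics/top0.png')
A=cv2.resize(a[150:270,120:230],None,fx=4.5,fy=4.5,interpolation=3); B=cv2.resize(a[180:245,370:430],None,fx=4.5,fy=4.5,interpolation=3)
B=cv2.copyMakeBorder(B,0,A.shape[0]-B.shape[0],0,0,0)
cv2.imwrite('pics/crop0.png',np.hstack([A,B]))
# blade plate mask
hsv=cv2.cvtColor(a,40); 
print(a[230,396],a[205,415],a[225,405],a[230,185],a[225,430])
for p in [(402,211),(404,212),(299,218)]: print(p,ray('top',p,20))
E
```

```text
[109 107 109] [132 138 147] [108 106 108] [137 141 138] [134 140 150]
(402, 211) [ 594.109684   -240.76941325   20.        ]
(404, 212) [ 591.86961542 -245.50209667   20.        ]
(299, 218) [5.71660809e+02 5.51225123e-01 2.00000000e+01]
```

View pics/crop0.png

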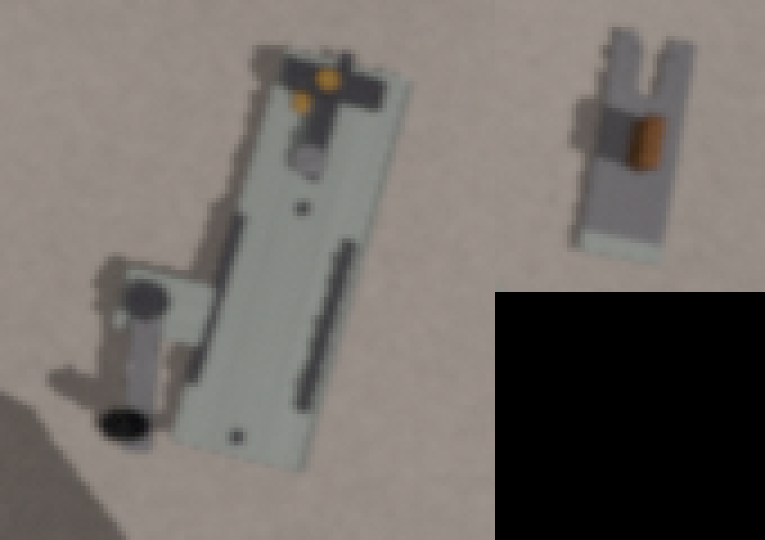

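The crop confirms the notched grey blade, with the notch up and the grip top at about top px (404,210). The jig has its pin at the top right and the keeper near open, with the knob at about (147.5,244).

```bash
python3 - <<'E'
from h import *
J=lambda x,y,z:ray('top',(120+x/4.5-.4,150+y/4.5-.4),z)
B=lambda x,y,z:ray('top',(370+(x-495)/4.5-.4,180+y/4.5-.4),z)
c=[J(*p,20) for p in [(172,435),(303,468),(412,78),(285,50)]]
for p in c: print(p.round(1))
print('seat c',np.mean(c,0)); 
ch=[J(*p,26) for p in [(240,215),(192,380),(350,240),(302,408)]]; 
for p in ch: print('cheek',p.round(1))
ax=(ch[0]-ch[1]+ch[2]-ch[3]); print('yaw',np.arctan2(ax[1],ax[0]), np.arctan2(*(c[2]-c[1]+c[3]-c[0])[[1,0]]))
print('screws',J(303,208,20),J(237,436,20)); print('knob',J(125,425,67),'pivot',J(147,300,40),'pin head',J(310,162,32))
b=[B(*p,5) for p in [(578,240),(660,255),(692,42),(614,30)]]
for p in b: print(p.round(1))
d=b[2]-b[1]+b[3]-b[0]; print('blade c',np.mean(b,0),'yaw',np.arctan2(d[1],d[0]))
print('grip',B(645,142,37), B(632,165,37))
o=ctrl.get_obs(); print(Ro.from_rotvec(o['orientation']).as_matrix())
E
```

```text
[499.4 319.4  20. ]
[484.3 252.9  20. ]
[686.2 209.1  20. ]
[699.1 275.2  20. ]
seat c [592.23401006 264.15688537  20.        ]
cheek [611.5 290.9  26. ]
cheek [527.1 309.3  26. ]
cheek [600.1 234.6  26. ]
cheek [514.3 253.6  26. ]
yaw -0.21672867063122522 -0.2154599024432164
screws [616.65583269 260.97162426  20.        ] [499.59046315 286.89747558  20.        ]
knob [503.50747221 326.30080383  67.        ] pivot [565.90184039 329.62250919  40.        ] pin head [638.89840106 255.58961249  32.        ]
[ 542.6 -210.8    5. ]
[ 535.7 -254.3    5. ]
[ 649.6 -272.     5. ]
[ 654.9 -230.     5. ]
blade c [ 595.710001   -241.77575053    5.        ] yaw -0.16200443773423134
grip [ 592.12028301 -238.98009634   37.        ] [ 580.11401641 -232.22297388   37.        ]
[[ 9.55669862e-01  2.94440108e-01 -3.71728561e-04]
 [ 2.94440342e-01 -9.55668980e-01  1.29804312e-03]
 [ 2.69465027e-05 -1.34995257e-03 -9.99999088e-01]]
```

```bash
P='{"xyz":[49.7,-22.0,8],"spin":26.4}'; python3 -m inch '[{"xyz":[49.7,-22.0,8],"spin":26.4},{"xyz":[49.7,-22.0,8],"spin":26.4},{"xyz":[49.7,-22.0,8],"spin":26.4},{"xyz":[49.7,-22.0,8],"spin":26.4},{"xyz":[49.7,-22.0,8],"spin":26.4},{"xyz":[49.7,-22.0,8],"spin":26.4},{"xyz":[49.7,-22.0,8],"spin":26.4},{"xyz":[49.7,-22.0,8],"spin":26.4},{"xyz":[49.7,-22.0,8],"spin":26.4},{"xyz":[49.7,-22.0,8],"spin":26.4},{"xyz":[49.7,-22.0,8],"spin":26.4},{"xyz":[49.7,-22.0,8],"spin":26.4},{"xyz":[49.7,-22.0,8],"spin":26.4},{"xyz":[49.7,-22.0,8],"spin":26.4},{"xyz":[49.7,-22.0,8],"spin":26.4},{"xyz":[49.7,-22.0,8],"spin":26.4}]' 0.5
python3 - <<'E'
from h import *
im,o=snap('wrist','w1.png'); print(o['t'],o['ee_pos'],Ro.from_rotvec(o['orientation']).as_matrix().round(3),o['width'])
np.save('w1.npy',np.r_[o['ee_pos'],o['orientation']])
E
```

```text
t: 1.7
ee_pos: [593.2, -241.4, 142.7]
orientation: [-3.13, 0.257, 0.001]
ft_force: [-0.1, 0.2, 0.3]
width: 44.0
1.7 [ 593.17419182 -241.43759331  142.66258556] [[ 0.987 -0.163 -0.   ]
 [-0.163 -0.987  0.001]
 [-0.    -0.001 -1.   ]] 43.982145938970454
```

View pics/w1.png

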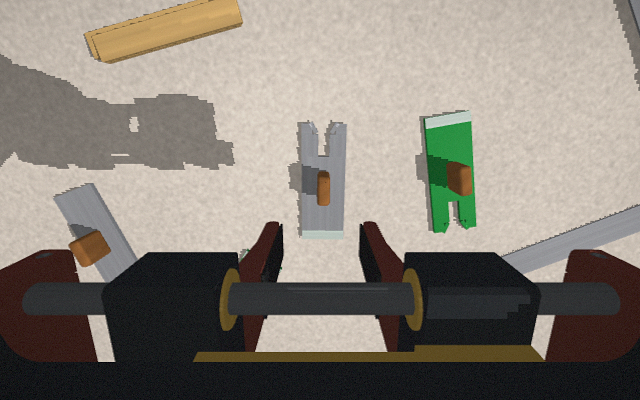

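The wrist view shows the blade between the fingers: grip top at about x 317–329, y 170–188, and plate from (300,238) to (346,124).

```bash
python3 - <<'E'
from h import *
w=np.load('w1.npy'); o=dict(ee_pos=w[:3],orientation=w[3:])
im=cv2.imread('pics/w1.png'); h=cv2.cvtColor(im,40)
m=((h[...,0]<18)&(h[...,1]>130)).astype(np.uint8); m[:,:300]=0;m[:,345:]=0;m[:150]=0;m[212:]=0
ys,xs=np.nonzero(m); print('grip bbox',xs.min(),xs.max(),ys.min(),ys.max(),[ (y,xs[ys==y].min(),xs[ys==y].max()) for y in range(ys.min(),ys.max()+1,5)], [im[y,323].tolist() for y in range(168,210,4)])
R=Ro.from_rotvec(o['orientation']).as_matrix()
for p,z in [((300,237),5),((344,237),5),((347,124),5),((298,123),5),((323,171),37),((323,188),37),((324,206),5)]:
  X=ray('wrist',p,z,o); print(p,X.round(1),'tool',(R.T@(X-o['ee_pos'])).round(1))
E
```

```text
grip bbox 317 329 172 205 [(172, np.int64(319), np.int64(327)), (177, np.int64(318), np.int64(329)), (182, np.int64(318), np.int64(329)), (187, np.int64(318), np.int64(329)), (192, np.int64(318), np.int64(329)), (197, np.int64(318), np.int64(329)), (202, np.int64(318), np.int64(329))] [[148, 146, 144], [26, 52, 79], [25, 51, 78], [52, 89, 136], [53, 98, 146], [56, 102, 150], [50, 95, 142], [51, 94, 142], [59, 99, 151], [49, 100, 153], [145, 142, 140]]
(300, 237) [ 540.6 -209.7    5. ] tool [-57.  -22.6 137.7]
(344, 237) [ 533.  -255.9    5. ] tool [-57.   24.3 137.7]
(347, 124) [ 648.7 -275.6    5. ] tool [ 60.4  24.8 137.6]
(298, 123) [ 657.3 -229.1    5. ] tool [ 61.3 -22.5 137.7]
(323, 171) [ 612.9 -246.1   37. ] tool [ 20.3   1.5 105.7]
(323, 188) [ 597.4 -243.6   37. ] tool [  4.6   1.5 105.7]
(324, 206) [ 570.6 -240.5    5. ] tool [-22.4   2.9 137.7]
```

```bash
python3 -m inch '[{"xyz":[0.15,0.13,4.5]},{"xyz":[0.15,0.13,9]},{"xyz":[0.15,0.13,12.5]},{"xyz":[0.15,0.13,13.2]},{"xyz":[0.15,0.13,13.2]},{"xyz":[0.15,0.13,13.2]}]' 0.5
python3 -m inch '[{"xyz":[0,0,0]},{"xyz":[0,0,0]},{"xyz":[0,0,0]},{"xyz":[0,0,0]},{"xyz":[0,0,0]},{"xyz":[0,0,0]}]' 1
python3 -m inch '[{"xyz":[0,0,-2]},{"xyz":[0,0,-6]},{"xyz":[0,0,-10]},{"xyz":[0,0,-10]},{"xyz":[0,0,-10]}]' 1
python3 - <<'E'
from h import *
im,o=snap('wrist','w2.png'); print(o['t'],o['ee_pos'],o['ft_force'],o['width'],Ro.from_rotvec(o['orientation']).as_matrix().round(4))
np.save('w2.npy',np.r_[o['ee_pos'],o['orientation']])
E
```

```text
1.75 [ 593.30458543 -241.33078743  142.64594154] [0.15948405 0.7386187  0.16119284] 43.8189360475696 [[ 9.866e-01 -1.631e-01 -2.000e-04]
 [-1.631e-01 -9.866e-01  1.100e-03]
 [-3.000e-04 -1.100e-03 -1.000e+00]]$[0]: bad value
$[0]: bad value
$[0]: bad value
```

View pics/w2.png

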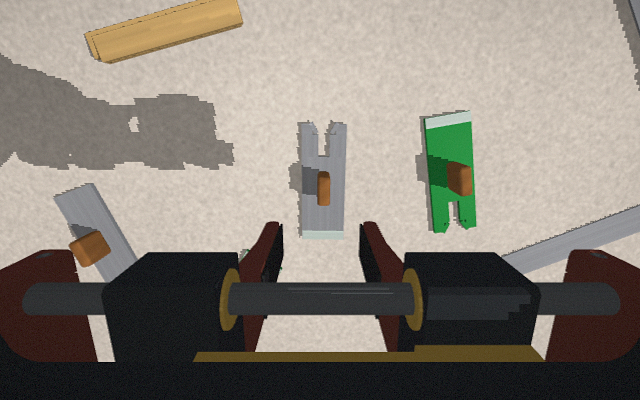

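Spin is required in every row, so those three moves were refused and the picture is unchanged. Retrying.

```bash
python3 -m inch '[{"xyz":[0.15,0.13,4.5],"spin":0},{"xyz":[0.15,0.13,9],"spin":0},{"xyz":[0.15,0.13,12.5],"spin":0},{"xyz":[0.15,0.13,13.2],"spin":0},{"xyz":[0.15,0.13,13.2],"spin":0},{"xyz":[0.15,0.13,13.2],"spin":0}]' 0.5 && 
python3 -m inch '[{"xyz":[0,0,0],"spin":0},{"xyz":[0,0,0],"spin":0},{"xyz":[0,0,0],"spin":0},{"xyz":[0,0,0],"spin":0},{"xyz":[0,0,0],"spin":0},{"xyz":[0,0,0],"spin":0}]' 1 &&
python3 -m inch '[{"xyz":[0,0,-2],"spin":0},{"xyz":[0,0,-6],"spin":0},{"xyz":[0,0,-10],"spin":0},{"xyz":[0,0,-10],"spin":0},{"xyz":[0,0,-10],"spin":0}]' 1
python3 - <<'E'
from h import *
im,o=snap('wrist','w3.png'); print(o['t'],o['ee_pos'],o['ft_force'],o['width'],Ro.from_rotvec(o['orientation']).as_matrix().round(4))
np.save('w3.npy',np.r_[o['ee_pos'],o['orientation']])
E
```

```text
t: 2.4
ee_pos: [595.9, -243.3, 12.4]
orientation: [-3.131, 0.257, -0.003]
ft_force: [0.5, 0.5, 0.3]
width: 43.8
t: 3.0
ee_pos: [596.1, -243.4, 12.9]
orientation: [-3.131, 0.257, -0.004]
ft_force: [-1.5, 0.7, 6.0]
width: 11.8
t: 3.5
ee_pos: [595.9, -243.4, 113.1]
orientation: [3.131, -0.257, 0.005]
ft_force: [-0.1, -0.1, -3.1]
width: 11.6
3.5 [ 595.86271451 -243.35848173  113.10587372] [-0.05197031 -0.08340105 -3.11422452] 11.579988950913771 [[ 9.866e-01 -1.632e-01  3.500e-03]
 [-1.632e-01 -9.866e-01 -4.000e-04]
 [ 3.500e-03 -2.000e-04 -1.000e+00]]
```

View pics/w3.png

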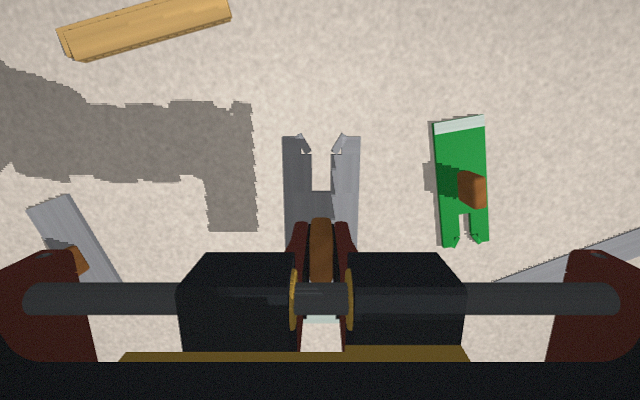

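Held: prong tips at about (283,137) and (360,136). Next I compute the blade's offset in the tool and the transfer to above the jig.

```bash
python3 - <<'E'
from h import *
w=np.load('w3.npy'); o=dict(ee_pos=w[:3],orientation=w[3:]); R=Ro.from_rotvec(w[3:]).as_matrix()
for p in [(283,137),(360,136),(284,225),(359,225),(312,185),(332,185)]:
  X=ray('wrist',p,w[2]-7.9,o); print(p,(R.T@(X-w[:3])).round(1))
c=np.array([592.2,264.2]);y=-.216;ux=np.array([np.cos(y),np.sin(y)])
T=c-45*ux; d=np.r_[T-w[:2],0]; print('target',T,'shift tool mm',R.T@d,'spin deg',np.degrees(np.arctan2(R[1,0],R[0,0])-y))
E
```

```text
(283, 137) [ 57.5 -21.5   8.1]
(360, 136) [58.1 21.2  8.1]
(284, 225) [  5.7 -22.5   7.9]
(359, 225) [ 5.7 22.3  7.9]
(312, 185) [30.3 -5.6  8. ]
(332, 185) [30.3  5.9  8. ]
target [548.24568488 273.8445934 ] shift tool mm [-1.31368761e+02 -5.02502256e+02 -3.65225711e-01] spin deg 2.9850982163170983
```

```bash
python3 -m inch '[{"xyz":[-1,-4,0],"spin":0},{"xyz":[-2.3,-9,0],"spin":1},{"xyz":[-3.6,-14,0],"spin":1.5},{"xyz":[-4.9,-19,0],"spin":2},{"xyz":[-6.2,-24,0],"spin":2.5},{"xyz":[-7.5,-29,0],"spin":3},{"xyz":[-8.8,-34,0],"spin":3},{"xyz":[-10.1,-39,0],"spin":3},{"xyz":[-11.4,-44,0],"spin":3},{"xyz":[-12.5,-48,0],"spin":3},{"xyz":[-13.1,-50.2,0],"spin":3},{"xyz":[-13.1,-50.2,0],"spin":3},{"xyz":[-13.1,-50.2,0],"spin":3},{"xyz":[-13.1,-50.2,0],"spin":3}]' 1
python3 - <<'E'
from h import *
im,o=snap('wrist','w4.png'); print(o['t'],o['ee_pos'],o['ft_force'],o['width'],Ro.from_rotvec(o['orientation']).as_matrix().round(4))
np.save('w4.npy',np.r_[o['ee_pos'],o['orientation']])
E
```

```text
t: 4.95
ee_pos: [546.7, 272.3, 110.6]
orientation: [3.122, -0.34, -0.002]
ft_force: [0.1, 0.0, -1.7]
width: 11.8
4.95 [546.70325087 272.28527967 110.59920323] [ 0.05825549  0.04056524 -1.72939435] 11.82763671694643 [[ 9.766e-01 -2.151e-01 -1.600e-03]
 [-2.151e-01 -9.766e-01 -8.000e-04]
 [-1.400e-03  1.200e-03 -1.000e+00]]
```

View pics/w4.png

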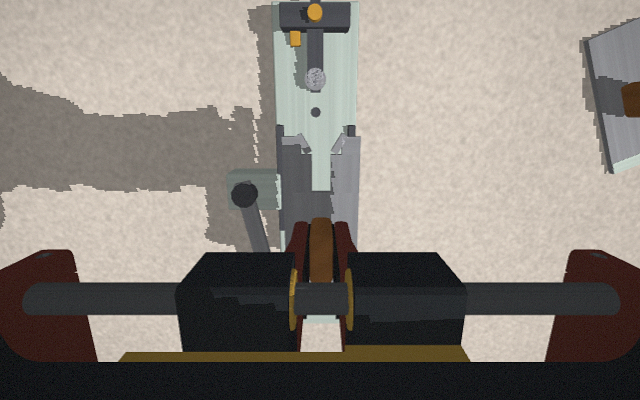

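The jig lies below with the pin head at (316,78), seat screw at (316,112), seat edges at x about 274 and 358 (y about 60), and the keeper slightly turned about its pivot (244,194).

```bash
python3 - <<'E'
from h import *
w=np.load('w4.npy'); o=dict(ee_pos=w[:3],orientation=w[3:]); R=Ro.from_rotvec(w[3:]).as_matrix()
im=cv2.imread('pics/w4.png')
for v in (20,30,60,95,110,120): print(v,[ (u,im[v,u].tolist()) for u in range(266,284,2)][::2],[(u,im[v,u].tolist()) for u in range(350,364,2)])
for n,p,z in [('head',(315.8,78),32),('screw',(315.8,112),20),('seatL60',(274,60),20),('seatR60',(357.5,60),20),('chL',(276,125),26),('chL2',(284,125),26),('chR',(348,125),26),('chR2',(355,125),26),('block near L',(280,30),36),('block R',(349,30),36),('pivot',(244,194),40),('bar',(260,248),36)]:
  X=ray('wrist',p,z,o); print(n,X.round(1),(R.T@(X-w[:3])).round(1))
E
```

```text
20 [(266, [116, 122, 127]), (270, [108, 118, 122]), (274, [116, 120, 112]), (278, [118, 123, 115]), (282, [82, 75, 75])] [(350, [143, 148, 139]), (352, [180, 188, 178]), (354, [186, 191, 181]), (356, [189, 195, 183]), (358, [182, 191, 180]), (360, [186, 195, 207]), (362, [186, 196, 207])]
30 [(266, [113, 122, 129]), (270, [113, 119, 125]), (274, [116, 123, 115]), (278, [122, 126, 119]), (282, [66, 67, 65])] [(350, [192, 201, 188]), (352, [181, 189, 178]), (354, [187, 194, 184]), (356, [188, 200, 184]), (358, [177, 186, 185]), (360, [186, 196, 209]), (362, [183, 197, 207])]
60 [(266, [117, 123, 130]), (270, [117, 122, 129]), (274, [150, 157, 147]), (278, [182, 191, 177]), (282, [184, 189, 181])] [(350, [188, 198, 185]), (352, [185, 198, 184]), (354, [191, 198, 186]), (356, [195, 205, 193]), (358, [188, 196, 204]), (360, [182, 193, 205]), (362, [181, 189, 204])]
95 [(266, [112, 116, 121]), (270, [111, 120, 125]), (274, [101, 111, 109]), (278, [190, 196, 186]), (282, [188, 195, 183])] [(350, [191, 200, 187]), (352, [192, 199, 187]), (354, [193, 203, 192]), (356, [181, 189, 182]), (358, 
[... 497 characters left out ...]
 195, 183]), (352, [190, 201, 189]), (354, [197, 208, 194]), (356, [188, 199, 206]), (358, [183, 197, 207]), (360, [188, 199, 208]), (362, [186, 200, 208])]
head [641.  255.7  32. ] [95.7 -4.2 78.5]
screw [617.2 261.3  20. ] [71.3 -4.5 90.5]
seatL60 [661.9 284.3  20. ] [110.  -36.6  90.4]
seatR60 [648.  221.3  20. ] [110.1  27.9  90.5]
chL [614.2 294.3  26. ] [ 61.3 -36.1  84.5]
chL2 [612.8 288.1  26. ] [ 61.3 -29.7  84.5]
chR [601.9 238.4  26. ] [61.3 21.2 84.5]
chR2 [600.7 232.9  26. ] [61.3 26.7 84.5]
block near L [677.  273.5  36. ] [127.1 -29.3  74.4]
block R [666.5 225.9  36. ] [127.1  19.4  74.4]
pivot [567.9 330.6  40. ] [  8.3 -61.6  70.5]
bar [518.4 331.8  36. ] [-40.3 -52.1  74.6]
```

```bash
python3 -m inch '[{"xyz":[1,-0.44,0],"spin":0},{"xyz":[1,-0.44,2],"spin":0},{"xyz":[1,-0.44,4],"spin":0},{"xyz":[1,-0.44,6],"spin":0},{"xyz":[1,-0.44,7],"spin":0},{"xyz":[1,-0.44,7],"spin":0},{"xyz":[1,-0.44,7],"spin":0},{"xyz":[1,-0.44,7],"spin":0}]' 1
python3 - <<'E'
from h import *
o=ctrl.get_obs(); print(o['t'],o['ee_pos'],o['ft_force'],o['width'],Ro.from_rotvec(o['orientation']).as_matrix().round(4))
E
```

```text
t: 5.8
ee_pos: [558.7, 274.5, 42.0]
orientation: [-3.123, 0.341, -0.001]
ft_force: [0.5, -0.2, -2.2]
width: 11.7
5.8 [558.67070758 274.45031036  42.04810719] [ 0.52846879 -0.18702927 -2.17849841] 11.718151080966937 [[ 9.764e-01 -2.161e-01  7.000e-04]
 [-2.161e-01 -9.764e-01  3.000e-04]
 [ 6.000e-04 -5.000e-04 -1.000e+00]]
```

```bash
python3 -m inch '[{"xyz":[0,0.02,0.3],"spin":0},{"xyz":[0,0.02,0.5],"spin":0},{"xyz":[0,0.02,0.6],"spin":0},{"xyz":[0,0.02,0.7],"spin":0},{"xyz":[0,0.02,0.7],"spin":0},{"xyz":[0,0.02,0.7],"spin":0}]' 1
python3 -m inch '[{"xyz":[0,0,0.1],"spin":0},{"xyz":[0,0,0.15],"spin":0},{"xyz":[0,0,0.15],"spin":0},{"xyz":[0,0,0.15],"spin":0}]' 1
```

```text
t: 6.4
ee_pos: [558.6, 274.3, 35.0]
orientation: [-3.123, 0.341, -0.001]
ft_force: [0.0, -0.4, -2.7]
width: 11.7
t: 6.8
ee_pos: [558.6, 274.2, 33.5]
orientation: [-3.123, 0.341, -0.001]
ft_force: [-0.8, 0.2, -2.2]
width: 11.7
```

```bash
python3 -m inch '[{"xyz":[0,0,0.05],"spin":0},{"xyz":[0,0,0.1],"spin":0},{"xyz":[0,0,0.1],"spin":0},{"xyz":[0,0,0.1],"spin":0}]' 1
python3 -m inch '[{"xyz":[0,0,0.05],"spin":0},{"xyz":[0,0,0.05],"spin":0},{"xyz":[0,0,0.05],"spin":0}]' 1
python3 - <<'E'
from h import *
im,o=snap('wrist','w5.png'); print(o['t'],o['ee_pos'],o['ft_force'],Ro.from_rotvec(o['orientation']).as_matrix().round(4))
np.save('w5.npy',np.r_[o['ee_pos'],o['orientation']])
E
```

```text
t: 7.2
ee_pos: [558.6, 274.4, 32.9]
orientation: [-3.123, 0.341, -0.001]
ft_force: [-2.8, -1.3, 4.3]
width: 12.0
t: 7.5
ee_pos: [558.6, 274.3, 32.9]
orientation: [-3.122, 0.341, -0.001]
ft_force: [-3.0, -1.1, 6.2]
width: 12.1
7.5 [558.63557133 274.34913904  32.91399063] [-3.02785697 -1.07580326  6.21693223] [[ 9.764e-01 -2.160e-01  9.000e-04]
 [-2.160e-01 -9.764e-01  4.000e-04]
 [ 8.000e-04 -6.000e-04 -1.000e+00]]
```

View pics/w5.png

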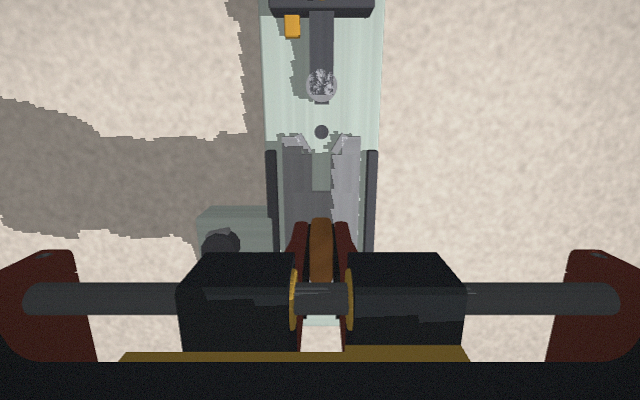

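Seated (contact at TCP z 32.9), with the notch and pin both at column about 321. Now I slide in under the head, with the down-push eased a little.

```bash
python3 - <<'E'
from h import *
w=np.load('w5.npy'); o=dict(ee_pos=w[:3],orientation=w[3:]); R=Ro.from_rotvec(w[3:]).as_matrix()
for n,p,z in [('head',(321,83),32),('notchbottom',(321,191),25),('notchL',(311.5,175),25),('notchR',(331.5,175),25),('screw',(321,132),20)]:
  print(n,(R.T@(ray('wrist',p,z,o)-w[:3])).round(1))
E
python3 -m inch '[{"xyz":[0,0,-0.02],"spin":0},{"xyz":[0.5,0,-0.04],"spin":0},{"xyz":[1.2,0,-0.04],"spin":0},{"xyz":[2,0,-0.04],"spin":0},{"xyz":[2.8,0,-0.04],"spin":0},{"xyz":[3.4,0,-0.04],"spin":0},{"xyz":[3.4,0,-0.04],"spin":0},{"xyz":[3.4,0,-0.04],"spin":0}]' 1
```

```text
head [85.  -0.4  1. ]
notchbottom [26.7 -0.4  7.9]
notchL [36.1 -5.8  7.9]
notchR [36.1  5.6  7.9]
screw [59.9 -0.4 13. ]
t: 8.35
ee_pos: [591.8, 266.8, 33.1]
orientation: [-3.123, 0.342, -0.001]
ft_force: [0.4, -0.5, -2.1]
width: 11.8
```

```bash
python3 -m inch '[{"xyz":[0.5,0,0.02],"spin":0},{"xyz":[1,0,0.02],"spin":0},{"xyz":[1.4,0,0.02],"spin":0},{"xyz":[1.6,0,0.02],"spin":0},{"xyz":[1.6,0,0.02],"spin":0},{"xyz":[1.6,0,0.02],"spin":0}]' 1
python3 -m inch '[{"xyz":[0.05,0,0],"spin":0},{"xyz":[0.1,0,0],"spin":0},{"xyz":[0.15,0,0],"spin":0},{"xyz":[0.2,0,0],"spin":0},{"xyz":[0.2,0,0],"spin":0}]' 1
```

```text
t: 8.95
ee_pos: [607.7, 263.3, 33.0]
orientation: [-3.122, 0.342, -0.001]
ft_force: [0.3, -0.0, -2.0]
width: 11.9
t: 9.45
ee_pos: [609.6, 262.9, 33.0]
orientation: [-3.122, 0.342, -0.001]
ft_force: [-0.6, 0.2, -0.0]
width: 11.7
```

Travel is 52.3 mm so far, and the pin is expected at about 54. Creeping.

```bash
for i in 1; do python3 -m inch '[{"xyz":[0.04,0,0],"spin":0},{"xyz":[0.08,0,0],"spin":0},{"xyz":[0.08,0,0],"spin":0}]' 1; python3 -m inch '[{"xyz":[0.04,0,0],"spin":0},{"xyz":[0.08,0,0],"spin":0},{"xyz":[0.08,0,0],"spin":0}]' 1; done
```

```text
t: 9.75
ee_pos: [610.4, 262.7, 33.0]
orientation: [-3.122, 0.342, -0.001]
ft_force: [-0.5, 0.4, -0.2]
width: 11.8
t: 10.05
ee_pos: [611.3, 262.5, 33.0]
orientation: [-3.122, 0.342, -0.002]
ft_force: [-1.5, 0.0, 1.1]
width: 11.8
```

```bash
python3 -m inch '[{"xyz":[0.03,0,0],"spin":0},{"xyz":[0.06,0,0],"spin":0},{"xyz":[0.06,0,0],"spin":0}]' 1; python3 -m inch '[{"xyz":[0.03,0,0],"spin":0},{"xyz":[0.06,0,0],"spin":0},{"xyz":[0.06,0,0],"spin":0}]' 1
```

```text
t: 10.35
ee_pos: [611.6, 262.4, 33.0]
orientation: [-3.123, 0.342, -0.001]
ft_force: [-3.5, 0.4, 1.2]
width: 11.6
t: 10.65
ee_pos: [611.7, 262.4, 33.0]
orientation: [-3.123, 0.342, 0.001]
ft_force: [-4.6, 2.6, 2.9]
width: 11.8
```

Contact felt: motion has stopped at about 5 N. Pressing slightly firmer and holding.

```bash
python3 -m inch '[{"xyz":[0.06,0,0],"spin":0},{"xyz":[0.09,0,0],"spin":0},{"xyz":[0.09,0,0],"spin":0},{"xyz":[0.09,0,0],"spin":0}]' 1
```

```text
t: 11.05
ee_pos: [611.7, 262.4, 33.1]
orientation: [3.123, -0.342, -0.003]
ft_force: [-6.9, 1.7, 4.2]
width: 11.6
```

```bash
python3 -m inch '[{"xyz":[0.12,0,0],"spin":0},{"xyz":[0.12,0,0],"spin":0},{"xyz":[0.12,0,0],"spin":0},{"xyz":[0.12,0,0],"spin":0},{"xyz":[0.12,0,0],"spin":0}]' 1
python3 - <<'E'
from h import *
im,o=snap('wrist','w6.png'); print(o['t'],o['ee_pos'],o['ft_force'],Ro.from_rotvec(o['orientation']).as_matrix().round(4))
np.save('w6.npy',np.r_[o['ee_pos'],o['orientation']])
E
```

```text
t: 11.55
ee_pos: [611.7, 262.4, 33.1]
orientation: [3.123, -0.342, -0.006]
ft_force: [-6.8, 2.5, 5.2]
width: 12.0
11.55 [611.73863038 262.36899066  33.14573188] [-6.83366051  2.471209    5.22709819] [[ 9.763e-01 -2.164e-01 -4.100e-03]
 [-2.164e-01 -9.763e-01  1.000e-04]
 [-4.100e-03  8.000e-04 -1.000e+00]]
```

View pics/w6.png

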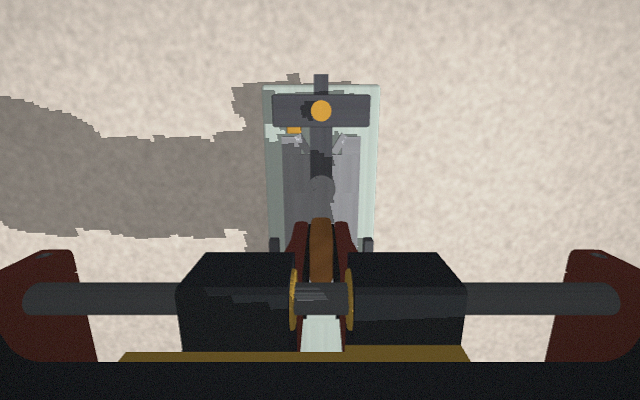

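The blade is home: the notch is under the head, the prong is on the feeler at (293,130), and the wrist reads about 7 N. Releasing with the push eased.

```bash
python3 -m inch '[{"xyz":[0.04,0,0],"spin":0},{"xyz":[0.04,0,0],"spin":0}]' 1
python3 -m inch '[{"xyz":[0.03,0,0],"spin":0},{"xyz":[0.03,0,0],"spin":0},{"xyz":[0.03,0,0],"spin":0},{"xyz":[0.03,0,0],"spin":0}]' 0.72
python3 -m inch '[{"xyz":[0,0,-0.5],"spin":0},{"xyz":[0,0,-2],"spin":0},{"xyz":[0,0,-5],"spin":0},{"xyz":[0,0,-9],"spin":0},{"xyz":[0,0,-10],"spin":0},{"xyz":[0,0,-10],"spin":0}]' 0.72
python3 - <<'E'
from h import *
im,o=snap('top','top1.png'); print(o['t'],o['ee_pos'],o['ft_force'],o['width'],o['qpos'])
im,o=snap('wrist','w7.png')
np.save('w7.npy',np.r_[o['ee_pos'],o['orientation']])
E
```

```text
t: 11.8
ee_pos: [611.7, 262.4, 33.2]
orientation: [3.122, -0.342, -0.008]
ft_force: [-4.6, 1.4, 3.4]
width: 11.9
t: 12.2
ee_pos: [612.4, 262.2, 33.2]
orientation: [3.123, -0.342, -0.007]
ft_force: [0.5, 0.9, 0.2]
width: 24.6
t: 12.8
ee_pos: [614.5, 262.8, 136.5]
orientation: [-3.121, 0.342, -0.001]
ft_force: [0.1, -0.0, -0.6]
width: 24.8
12.8 [614.45798343 262.83505996 136.5042782 ] [ 0.14257416 -0.04869789 -0.55745651] 24.82165845991409 [3.85586515e-01 5.82920967e-01 1.58396227e+00 2.10135447e-03
 9.73208559e-01 2.17339940e+00]
```

View pics/w7.png

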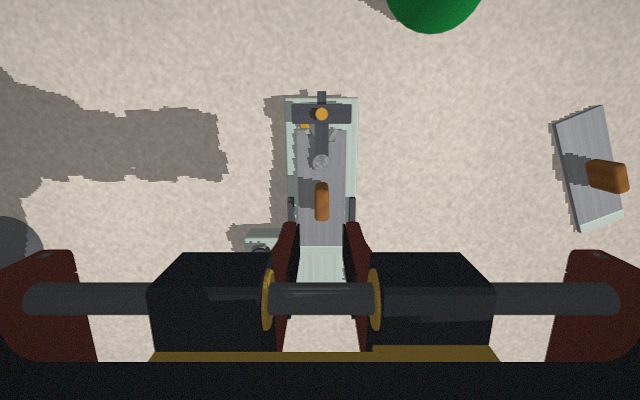

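The blade stayed home after release, with the head over the notch at (321,162). Moving above the keeper knob.

```bash
python3 -m inch '[{"xyz":[-3,-1,0],"spin":0},{"xyz":[-7,-2.3,0],"spin":0},{"xyz":[-11,-3.6,0],"spin":0},{"xyz":[-12.1,-3.95,0],"spin":0},{"xyz":[-12.1,-3.95,0],"spin":0},{"xyz":[-12.1,-3.95,0],"spin":0},{"xyz":[-12.1,-3.95,0],"spin":0}]' 0.6
python3 - <<'E'
from h import *
im,o=snap('wrist','w8.png'); print(o['t'],o['ee_pos'],o['ft_force'],o['width'],o['qpos'])
np.save('w8.npy',np.r_[o['ee_pos'],o['orientation']])
E
```

```text
t: 13.6
ee_pos: [504.0, 326.2, 133.2]
orientation: [3.122, -0.344, -0.007]
ft_force: [-0.3, 0.1, 0.2]
width: 35.1
13.6 [503.96777944 326.15218321 133.15827268] [-0.26721866  0.13085529  0.22985407] 35.129967921613456 [0.55341888 0.50194982 1.74300703 0.00281636 0.90051592 2.34169974]
```

View pics/w8.png

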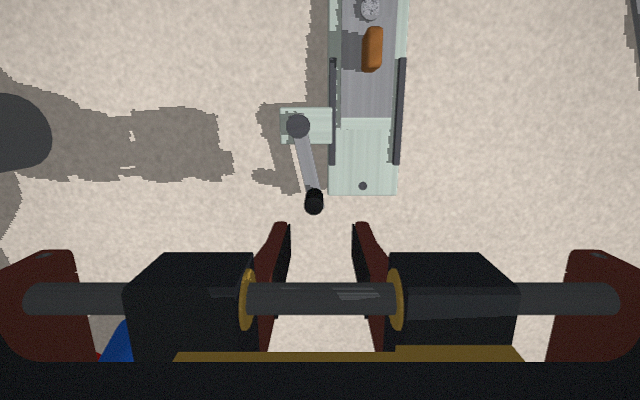

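The knob top is at about (314,205), left of the finger centre line, and the pivot is at (297,125).

```bash
python3 - <<'E'
from h import *
w=np.load('w8.npy'); o=dict(ee_pos=w[:3],orientation=w[3:]); R=Ro.from_rotvec(w[3:]).as_matrix()
im=cv2.imread('pics/w8.png'); g=im.max(2); m=(g<35).astype(np.uint8); m[222:]=0;m[:180]=0;m[:,:295]=0;m[:,335:]=0
ys,xs=np.nonzero(m);print(xs.min(),xs.max(),ys.min(),ys.max()); 
for n,p,z in [('knobtop',((xs.min()+xs.max())/2,ys.max()-9),67),('knobback',(314,ys.max()),67),('pivot',(297.5,125),40)]:
  X=ray('wrist',p,z,o);print(n,X.round(1),(R.T@(X-w[:3])).round(1))
E
```

```text
305 322 188 213
knobtop [506.3 331.9  67. ] [ 1.3 -6.2 66.1]
knobback [498.9 333.2  67. ] [-6.2 -5.9 66.2]
pivot [567.4 332.   40. ] [ 61.  -19.6  92.9]
```

```bash
python3 -m inch '[{"xyz":[0.15,-0.6,1],"spin":0},{"xyz":[0.15,-0.6,4],"spin":0},{"xyz":[0.15,-0.6,7],"spin":0},{"xyz":[0.15,-0.6,9],"spin":0},{"xyz":[0.15,-0.6,9.1],"spin":0},{"xyz":[0.15,-0.6,9.1],"spin":0},{"xyz":[0.15,-0.6,9.1],"spin":0}]' 0.6
python3 -m inch '[{"xyz":[0,0,0],"spin":0},{"xyz":[0,0,0],"spin":0},{"xyz":[0,0,0],"spin":0},{"xyz":[0,0,0],"spin":0},{"xyz":[0,0,0],"spin":0}]' 1
python3 - <<'E'
from h import *
o=ctrl.get_obs();R=Ro.from_rotvec(o['orientation']).as_matrix();print(R.round(3)[:2,:2])
w=np.load('w8.npy');R8=Ro.from_rotvec(w[3:]).as_matrix()
d=R8.T@(o['ee_pos']-w[:3]); print('knob in w8 tool',d)
for ref in ([62.1,-19.7],[61,-19.6]): print(np.arctan2(d[1]-ref[1],ref[0]-d[0]),np.hypot(d[0]-ref[0],d[1]-ref[1]))
k0=0.22
for k in np.linspace(k0,1.56,12): print(round(k,2),((62*np.array([np.cos(k0)-np.cos(k),np.sin(k)-np.sin(k0)]))/10).round(2))
E
```

```text
t: 14.35
ee_pos: [507.4, 332.0, 43.1]
orientation: [-3.122, 0.345, 0.005]
ft_force: [0.2, 0.2, -0.2]
width: 35.5
t: 14.85
ee_pos: [507.7, 332.2, 43.8]
orientation: [-3.122, 0.345, 0.004]
ft_force: [-1.0, -0.0, 5.9]
width: 15.7
[[ 0.976 -0.218]
 [-0.218 -0.976]]
knob in w8 tool [ 2.73181428 -6.81694502 89.32559469]
0.2136895596009155 60.749934828432615
0.2159618045605459 59.65390148240288
0.22 [0. 0.]
0.34 [0.21 0.73]
0.46 [0.51 1.42]
0.59 [0.88 2.07]
0.71 [1.34 2.68]
0.83 [1.86 3.22]
0.95 [2.45 3.69]
1.07 [3.09 4.09]
1.19 [3.77 4.41]
1.32 [4.49 4.65]
1.44 [5.23 4.79]
1.56 [5.98 4.85]
```

```bash
python3 -m inch '[{"xyz":[0.1,0.36,0],"spin":0},{"xyz":[0.21,0.73,0],"spin":0},{"xyz":[0.36,1.08,0],"spin":0},{"xyz":[0.51,1.42,0],"spin":0},{"xyz":[0.69,1.75,0],"spin":0},{"xyz":[0.88,2.07,0],"spin":0},{"xyz":[1.1,2.38,0],"spin":0},{"xyz":[1.34,2.68,0],"spin":0},{"xyz":[1.34,2.68,0],"spin":0},{"xyz":[1.34,2.68,0],"spin":0}]' 1
```

```text
t: 15.85
ee_pos: [515.1, 303.4, 44.1]
orientation: [-3.121, 0.344, 0.003]
ft_force: [-2.4, 3.6, 5.5]
width: 15.3
```

```bash
python3 -m inch '[{"xyz":[0.25,0.28,0],"spin":0},{"xyz":[0.52,0.54,0],"spin":0},{"xyz":[0.8,0.78,0],"spin":0},{"xyz":[1.11,1.01,0],"spin":0},{"xyz":[1.43,1.22,0],"spin":0},{"xyz":[1.75,1.41,0],"spin":0},{"xyz":[2.08,1.58,0],"spin":0},{"xyz":[2.43,1.73,0],"spin":0},{"xyz":[2.8,1.86,0],"spin":0},{"xyz":[3.15,1.97,0],"spin":0},{"xyz":[3.5,2.05,0],"spin":0},{"xyz":[3.89,2.11,0],"spin":0},{"xyz":[4.25,2.15,0],"spin":0},{"xyz":[4.55,2.17,0],"spin":0},{"xyz":[4.55,2.17,0],"spin":0},{"xyz":[4.55,2.17,0],"spin":0}]' 1
```

```text
t: 17.45
ee_pos: [554.1, 271.6, 44.0]
orientation: [-3.122, 0.344, 0.005]
ft_force: [-3.7, -0.5, 8.3]
width: 15.2
```

```bash
python3 -m inch '[{"xyz":[0.03,0,0],"spin":0},{"xyz":[0.03,0,0],"spin":0},{"xyz":[0.03,0,0],"spin":0}]' 1
python3 -m inch '[{"xyz":[0,0,0],"spin":0},{"xyz":[0,0,0],"spin":0},{"xyz":[0,0,0],"spin":0},{"xyz":[0,0,0],"spin":0}]' 0.65
python3 -m inch '[{"xyz":[0,0,-1],"spin":0},{"xyz":[0,0,-4],"spin":0},{"xyz":[0,0,-8],"spin":0},{"xyz":[-3,0,-11],"spin":0},{"xyz":[-6,0,-11],"spin":0},{"xyz":[-6,0,-11],"spin":0},{"xyz":[-6,0,-11],"spin":0}]' 0.65
python3 - <<'E'
from h import *
im,o=snap('wrist','w9.png'); print(o['t'],o['ee_pos'],o['ft_force'],o['width'])
np.save('w9.npy',np.r_[o['ee_pos'],o['orientation']])
c=cv2.resize(im[:250,200:520,::-1],None,fx=2.4,fy=2.4,interpolation=2); cv2.imwrite('pics/w9c.png',c)
E
```

```text
t: 17.75
ee_pos: [554.1, 271.5, 44.1]
orientation: [-3.123, 0.344, 0.006]
ft_force: [-2.8, 2.3, 4.9]
width: 15.3
t: 18.15
ee_pos: [554.0, 271.2, 43.8]
orientation: [3.122, -0.344, -0.006]
ft_force: [0.2, 1.3, 1.1]
width: 30.3
t: 18.85
ee_pos: [495.9, 284.5, 154.8]
orientation: [-3.123, 0.342, 0.005]
ft_force: [0.1, 0.0, -0.3]
width: 30.6
18.85 [495.93617762 284.45614833 154.83767214] [ 0.06828708  0.01623862 -0.27294945] 30.63627307086259
```

View pics/w9c.png

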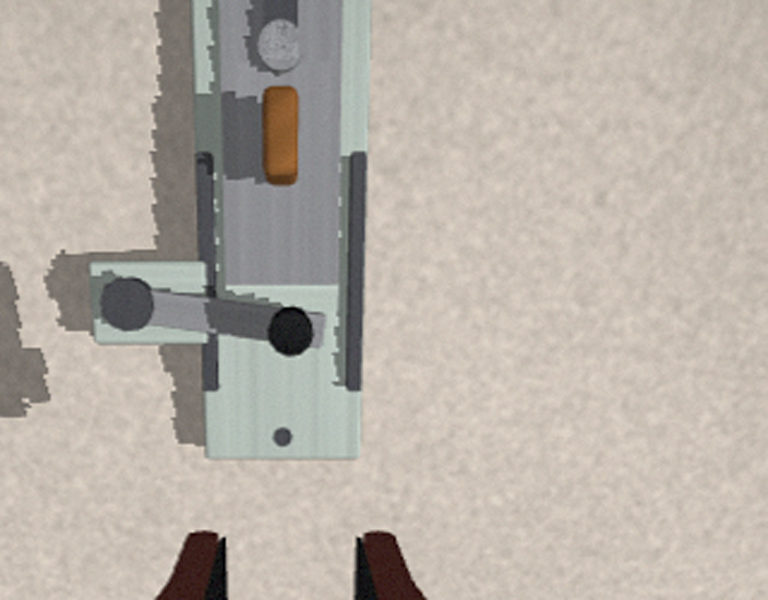

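The blade is home and the keeper is across it, but the bar looks about 0.15 rad short of square. Measuring this.

```bash
python3 - <<'E'
from h import *
w=np.load('w9.npy'); o=dict(ee_pos=w[:3],orientation=w[3:]); R=Ro.from_rotvec(w[3:]).as_matrix()
q=lambda x,y,z:(R.T@(ray('wrist',(200+x/2.4,y/2.4),z,o)-w[:3])).round(1)
P=q(127,303,40);K=q(290,331,67);E=q(320,331,34);S=q(180,309,34)
print(P,K,E,S,'seat edge',q(207,458,20),q(358,458,20))
for a,b in ((P,K),(P,E),(S,E)): print('keeper',np.arctan2(b[1]-a[1],a[0]-b[0]))
X=ray('wrist',(200+281/2.4,172/2.4),57,o)
print('head-vs-grip',q(278,44,32),q(281,90,57),q(281,183,57),'rear edge',q(280,285,25))
E
```

```text
[ 59.1 -61.1 114.6] [50.9 -0.4 87.7] [ 48.4  11.1 120.7] [ 56.7 -42.3 120.7] seat edge [ -5.5 -35.4 134.8] [ -5.5  28.3 134.9]
keeper 1.4365186121583549
keeper 1.4236677756430587
keeper 1.4165994475810257
head-vs-grip [147.6  -4.6 122.4] [127.4  -3.4  97.4] [99.1 -3.5 97.5] rear edge [ 65.4  -4.3 129.6]
```

The keeper reads 1.42–1.44 rad, above 1.35. There is plenty of time, so I regrip the knob and bring it nearer its stop for margin.

```bash
python3 -m inch '[{"xyz":[2.5,0,0],"spin":0},{"xyz":[5.1,0,0],"spin":0},{"xyz":[5.1,0,2],"spin":0},{"xyz":[5.1,0,5],"spin":0},{"xyz":[5.1,0,8],"spin":0},{"xyz":[5.1,0,10.5],"spin":0},{"xyz":[5.1,0,11],"spin":0},{"xyz":[5.1,0,11],"spin":0},{"xyz":[5.1,0,11],"spin":0}]' 0.65
python3 -m inch '[{"xyz":[0,0,0],"spin":0},{"xyz":[0,0,0],"spin":0},{"xyz":[0,0,0],"spin":0},{"xyz":[0,0,0],"spin":0},{"xyz":[0,0,0],"spin":0}]' 1
python3 -m inch '[{"xyz":[0.2,0.01,0],"spin":0},{"xyz":[0.4,0.02,0],"spin":0},{"xyz":[0.6,0.03,0],"spin":0},{"xyz":[0.75,0.03,0],"spin":0},{"xyz":[0.75,0.03,0],"spin":0},{"xyz":[0.75,0.03,0],"spin":0}]' 1
```

```text
t: 19.8
ee_pos: [547.0, 273.5, 45.2]
orientation: [-3.122, 0.344, 0.003]
ft_force: [-0.1, -0.1, 0.9]
width: 31.1
t: 20.3
ee_pos: [547.4, 273.2, 46.4]
orientation: [-3.122, 0.343, 0.002]
ft_force: [-1.1, -3.4, 6.0]
width: 15.3
t: 20.9
ee_pos: [554.5, 271.0, 46.5]
orientation: [-3.123, 0.343, 0.002]
ft_force: [-3.5, -2.3, 3.3]
width: 15.3
```

```bash
python3 -m inch '[{"xyz":[0,0,0],"spin":0},{"xyz":[0,0,0],"spin":0},{"xyz":[0,0,0],"spin":0},{"xyz":[0,0,0],"spin":0}]' 0.65
python3 -m inch '[{"xyz":[0,0,-1],"spin":0},{"xyz":[0,0,-4],"spin":0},{"xyz":[0,0,-8],"spin":0},{"xyz":[-3,0,-11],"spin":0},{"xyz":[-4,0,-14],"spin":0},{"xyz":[-4,0,-17],"spin":0},{"xyz":[-4,0,-17],"spin":0},{"xyz":[-4,0,-17],"spin":0}]' 0.65
python3 - <<'E'
from h import *
im,o=snap('wrist','w10.png'); print(o['t'],o['ee_pos'],o['ft_force'],o['width'])
np.save('w10.npy',np.r_[o['ee_pos'],o['orientation']])
c=cv2.resize(im[20:230,220:420,::-1],None,fx=2.8,fy=2.8,interpolation=2); cv2.imwrite('pics/w10c.png',c)
E
```

```text
t: 21.3
ee_pos: [554.9, 271.2, 46.5]
orientation: [-3.122, 0.343, 0.001]
ft_force: [-0.3, 0.4, -0.5]
width: 30.7
t: 22.1
ee_pos: [516.3, 280.0, 217.7]
orientation: [-3.121, 0.343, -0.002]
ft_force: [0.3, 0.2, -0.4]
width: 30.5
22.1 [516.3236148  279.97191783 217.70188946] [ 0.27198163  0.17788526 -0.36519833] 30.547187707392666
```

The view limit is reached, so I check numerically: knob blob centre, and grip centre against the pin in w7 (just after release) versus now.

```bash
python3 - <<'E'
from h import *
def grip(n,zone):
    w=np.load(n+'.npy'); o=dict(ee_pos=w[:3],orientation=w[3:]); im=cv2.imread(f'pics/{n}.png'); h=cv2.cvtColor(im,40)
    m=((h[...,0]<18)&(h[...,1]>140)&(im[...,2]>110)).astype(np.uint8); x0,x1,y0,y1=zone
    z=np.zeros_like(m); z[y0:y1,x0:x1]=m[y0:y1,x0:x1]
    k,l,s,c=cv2.connectedComponentsWithStats(z); i=1+np.argmax(s[1:,4]); s=s[i]
    print(n,'grip bbox',s,'top centre',ray('wrist',(s[0]+s[2]/2-.5,s[1]+s[3]/2-.5),57,o).round(1)); return im,o
grip('w7',(300,345,150,235)); grip('w9',(290,345,20,100)); im,o=grip('w10',(290,345,20,200))
g=im.max(2); m=(g<35).astype(np.uint8); m[215:]=0; m[:90]=0; m[:,:290]=0; m[:,350:]=0
k,l,s,c=cv2.connectedComponentsWithStats(m); print(s[1:],c[1:].round(1))
P=np.array([567,331.5]); u=np.array([.9764,-.216]); v=np.array([.216,.9764])
for a in (1.2,1.3,1.35,1.43,1.5,1.55):
    X=P-62*np.cos(a)*u-62*np.sin(a)*v; print(a,'knob top px',proj('wrist',[*X,67],o).round(1))
E
```

```text
w7 grip bbox [317 191  12  30 328] top centre [609.5 262.2  57. ]
w9 grip bbox [312  36  12  37 428] top centre [609.1 262.5  57. ]
w10 grip bbox [314  76  10  28 257] top centre [608.6 262.6  57. ]
[[315 140  14  16 140]] [[321.4 147.5]]
1.2 knob top px [318.2 167.4]
1.3 knob top px [320.  161.8]
1.35 knob top px [320.7 158.9]
1.43 knob top px [321.6 154.2]
1.5 knob top px [322.  150.1]
1.55 knob top px [322.2 147. ]
```

```bash
python3 -c "
from workcell import ctrl
print(ctrl.close_job())"
```

```text
the job is handed in; nothing more can be done
None
```

The blade is fitted in the jig with the keeper swung across it, and I handed the job in with the robot's clock at about 22 s. No verdict was reported.

- **Blade:** I laid it on the seat between the cheeks and slid it in under the pin's head. I felt the pin after about 54 mm and held a push of about 7 N at the wrist. The blade–pin force and the feeler value were never read directly.
- **Keeper:** after the first swing it measured only 1.42–1.44 rad, which clears 1.35 but is short of the stop. I regripped the knob and moved it on; the last check puts it at about 1.5 rad.
- **Blade still home:** the grip's position matched the one just after release to about 1 mm, which is within the pixel error. The arm was lifted clear.
- **Not confirmed by eye:** the picture limit was reached, so the final state was checked only numerically. I did not measure the bystanders at the end, but the arm never went near them at low height.
- **Refused calls:** the first three move calls were refused for a missing "spin" value and moved nothing.

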